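# Slide the loaded prep board across the open sink onto the drainer shelf

## Robot

A 7-joint arm with a two-finger parallel gripper is mounted at the origin on a cart in front of the work surface, level with it; the furniture and walls round the work are solid. World frame = base frame: x ahead of the robot, y to its left, z up, the work surface at z = 0. Lengths are in m, angles in rad, forces in N, time in s.
With the tool pointing down it reaches from about 0.4 to 0.85 m from the base axis. Payload 6.9 kg.
Tool frame: the origin (TCP) lies at the very end of the fingers, on their centre line; the grasp point (between the pads) lies robot.pinch_z behind it (robot.pinch_z is the distance from the TCP to the grasp point, in m); z points along the fingers, y is the line along which they close (so a half turn about z gives the same grasp; the last joint's range is limited). The gripper opens to 85 mm and grips with 20 to 120 N. Pads are 22 mm wide; open, the fingers measure 114 mm over their backs; the gripper's body (76 mm by 85 mm) begins 54 mm behind the grasp point. The pads swing forward as they close: fully open they stand 13 mm farther back than shut.
Start: joints at [1.244, 0.507, -0.238, 1.5, 0.126, 1.149, -0.155], TCP at [0.262, -0.567, 0.231] pointing down, gripper open.
Joint ranges: [-3.08, 3.08], [-0.24, 2.05], [-1.43, 1.35], [0, 2.5], [-1.52, 4.66], [0.17, 1.96], [-2.89, 2.89]. Speed limits (rad/s): [2.39, 2.39, 3.14, 3.14, 3.14, 3.14, 3.14].

## Interface

Orientations are given as a unit quaternion [x, y, z, w].
In Python, from bench import robot, eyes gives the robot as it stands.
- The arm moves only by the tool play_rows, never from a script. Its argument "rows" is one flat list of numbers, 5 for each row, row after row: the closure, from 0 (fully open) to 1 (shut), then the shift along the world's x, y, z in mm, then the turn about the world's z in rad. In form: [jaw, dx, dy, dz, roll, jaw, dx, dy, dz, roll, ...]. A call has exactly 5 rows; each row is the pose to reach, as a shift and turn from the pose commanded when the call began; what a row does not reach only later rows make up. A row lasts 1/10 s, in which the tool goes at most 50 mm and 8.59 degrees, less where a joint would pass 70% of its speed; a pose out of reach is approached as far as the arm can. A call with a gripper value outside its range is refused whole. The fingers move at their own pace and stop on an object; "newtons" is the grip in N (left out, the last holds). Time passes only in rows, so rows that repeat a pose let the fingers close, or fill a call up. It gives the time, the measured TCP pose, the force, the opening and the grip force at its end, in the units of the state.
- robot.get_obs(): the state, without advancing time (a new reading comes with each control period).
- eyes.get_image(name): name is "scene" or "top"; returns the picture (420x560x3 uint8, red, green, blue); there is no depth.
- eyes.get_calibration(name): a dict with "K" (3x3 intrinsics, pixels), "k1" (the pictures are not rectified: a ray, as slopes to the right and down, at radius r is drawn at 1 + k1 r^2 times it, then the intrinsics apply), "world_from_camera" (4x4, takes a point from camera to world coordinates). Camera axes: x right, y up, looking along -z (the intrinsics and any distortion apply to the point x, -y, -z); pixel columns grow to the right and rows downward; lengths in m; the calibration is good to about 2 mm. A picture is of the moment at which its call begins. get_calibration takes no time and is no camera call.
- robot.hand_in(): hands the job in; it is judged then, once.
The state is a dict: "time_s": time; "q": joint angles; "dq": joint speeds; "joint_torque": joint torques, N m; "tool_pos": TCP position; "orientation": TCP orientation; "force": force on the tool from outside, world axes, zero at the start; "moment": the same for the moment, N m; "opening": finger opening in m; "gripper_force": force on a finger pad.
Only numpy, scipy, OpenCV 4.12 (cv2) and the standard library are available. Lean on these libraries where they do the work, as an engineer would, in place of code of your own. Each camera call takes 0.05 s, during which the arm holds its last target. There are 200 camera calls.

## Task

The lentils are to be washed next: slide the small wooden board, with the jar and the bowl standing on it, over the open strip of the sink onto the steel drainer shelf, until its leading end is flush against the shelf's upstand. Hold its trailing end firmly down on the worktop until the leading end has reached the shelf, then ease off; do not lift the board, let an end dip into the sink or load the board with more than 35 newtons. The jar and the bowl must stay standing on it, and the other things on the worktop stay where they are.

Things in the scene. Friction and masses are not known exactly. Their poses are not given: they have to be found in the camera images.
- board: Wooden board, 140 wide (x), 310 long (y), 24 high over all, 0.5 kg. Origin: centre of its underside. It glides on two low plastic runners (friction about 0.2), turned up in front by a slope 7 high, 18 long, that rides over low edges. +y: leading end, pointing to the sink. Board, jar and bowl together have their centre of mass 52 (+-12) ahead (+y) of the origin and weigh 1.1 to 1.4 kg
- board_well (a point): Point on the floor of the blind well routed into the board's top near its trailing (-y) end, on the centre line, at board y = -103, 12 above the underside (12 deep). The well is 76 wide (x); front wall upright, at board y = -92; flat floor to y = -128, then a ramp up to the top at y = -148. Fingertips in it can push on its front wall and bear down on its floor
- board_front (a point): Middle of the board's leading end, at the level of its underside (board y = +155)
- board_back (a point): Middle of the board's trailing end, at the level of its underside (board y = -155)
- jar: Clear jar of lentils with a black lid, 81 across x 158 tall, 0.6 kg more or less, standing on the board near its leading end. Origin: centre of its underside
- bowl: Small glass bowl of seeds, 81 across x 36 high, 0.12 kg, standing on the middle of the board. Origin: centre of its underside
- shelf: Fixed slatted drainer shelf of 4 mm sheet steel, 405 (x) by 344 (y), slats along y, lying over the left part of the sink on the sink's front and back rims. Origin: on its underside, midway along x, 160 before the upstand's face; its top is 8 above the worktop. The last 20 along its near (-y) edge are bent down by 6 as a lip with a rolled edge; along the far (+y) edge an upstand 22 high
- rim_edge (a point): Fixed point on the inner edge of the sink's right rim, top of the rim, 4 above the worktop; the edge runs along x. The open strip begins here and ends at the shelf's lip, 140 to 165 farther along +y. The sink's inside reaches from x = 0.506 to 0.86; from x = 0.473 to 0.50 lies its front rim, 4 high
- shelf_edge (a point): Point on top of the shelf's lip at its near (-y) end, 2 above the worktop, where the board must land; it runs along the shelf's x
- shelf_stop (a point): Point at the foot of the upstand's face that looks to -y, 340 from the end of the lip
- tumbler: Bystander: steel tumbler, 77 across x 103 high, upright. Origin: centre of its underside
- mug: Bystander: white mug, 87 across x 96 high. Origin: centre of its underside
- spoon: Bystander: steel spoon, 188 long, lying on the worktop. Origin: its middle
- spatula: Bystander: flat wooden spatula, 274 long, lying on the front strip of the worktop. Origin: its middle
Things that resemble listed ones, but are neither listed nor needed, are in the scene too. What is shaped like the jar but purple or yellow is not meant.

How it is judged:
On the way:
1. the board's leading end has landed on the shelf while its trailing end is still on the worktop side (y of board_front in the frame of shelf_edge above 0.03 m and height (world z) of board_front above 0 m and world y of board_back below -0.064 m), for 0.1 s.
At the end, for the whole second after the job is handed in: the board lies flat (within 0.02 rad) on the shelf, its leading end within 6 mm of the upstand and square to it within 0.04 rad, the jar and the bowl stand upright on it, and all are at rest (y of board_front in the frame of shelf_stop above -0.006 m and angle between the y axis of board and the y axis of shelf, either way round below 0.04 rad and angle between board's own z axis and vertical below 0.02 rad and height (world z) of board_back between 0.003 and 0.016 m and angle between each of jar, bowl's own z axis and vertical below 0.1 rad and linear speed of board below 0.01 m/s and linear speed of each of jar, bowl below 0.02 m/s); the robot touches nothing.
It fails at once if an end of the board dips into the sink (more than 8 mm below the worktop) or the board is lifted (its middle more than 30 mm above the worktop) (height (world z) of any of board_front, board_back below -0.008 m or height (world z) of board above 0.03 m).
It fails at once if the trailing end lifts off the worktop by more than 2.5 mm while the leading end is over the open strip (height (world z) of board_back above 0.0025 m and world y of board_front above -0.05 m and y of board_front in the frame of shelf_edge below -0.004 m).
It fails at once if the jar or the bowl tips over or leaves the board (angle between any of jar, bowl's own z axis and vertical above 0.35 rad or z of any of jar, bowl in the frame of board above 0.04 m or z of any of jar, bowl in the frame of board below 0.01 m).
It fails at once if the robot bears on the board with more than 35 N (contact force between any of the arm, the fingers and board above 35 N).
It fails at once if a bystander is moved by more than 30 mm (distance of any of mug, tumbler, spoon, spatula from where it was at the start of the episode above 0.03 m).
It also fails if it takes over 72 s, if anything falls off the work surface, if the arm or the gripper's body presses on something with over 40 N, if the wrist force passes 120 N, or if a joint passes its speed limit or range.

## Working session

There is one attempt and no reset: what is moved stays moved. The work goes in short steps, Python scripts to look and compute and a tool call to move; the robot and the scene stay as the last step left them, time stands still between calls to the robot, and variables do not carry over. Pictures are saved under pics/ and viewed, at most 10 in all, crops included, and the job is handed in when it is done.

Besides the shell and the picture viewer there is one more tool, called after "Request:" as name(argument=value, ...) on one line, values as JSON. play_rows: Moves the arm, as the interface text tells. Its arguments: {"type":"object","properties":{"rows":{"type":"array","items":{"type":"number"}},"newtons":{"type":"number"}},"required":["rows"]}

```bash
mkdir -p pics; ls; python3 - <<'E'
from bench import robot, eyes
import cv2, numpy as np
for n in("scene","top"):
    im=eyes.get_image(n); cv2.imwrite(f"pics/{n}0.png",im[:,:,::-1])
    c=eyes.get_calibration(n); print(n,c)
o=robot.get_obs(); print(o, robot.pinch_z)
E
```

```text
pics
scene {'K': array([[504.64611977,   0.        , 277.23903918],
       [  0.        , 504.64611977, 206.20473837],
       [  0.        ,   0.        ,   1.        ]]), 'k1': -0.1913782370331603, 'world_from_camera': array([[-0.51628033,  0.5742726 , -0.63534684, -0.51849019],
       [-0.85635794, -0.3550733 ,  0.37493204,  0.57713435],
       [-0.0102815 ,  0.73765434,  0.67510026,  1.19413992],
       [ 0.        ,  0.        ,  0.        ,  1.        ]])}
top {'K': array([[467.74181556,   0.        , 280.44567481],
       [  0.        , 467.74181556, 212.22074817],
       [  0.        ,   0.        ,   1.        ]]), 'k1': -0.035291605246545385, 'world_from_camera': array([[-2.10861831e-03,  9.78447541e-01, -2.06484775e-01,
         2.52403256e-01],
       [-9.99987159e-01, -1.11164779e-03,  4.94420082e-03,
        -8.87823128e-02],
       [ 4.60810279e-03,  2.06492549e-01,  9.78437322e-01,
         1.57065869e+00],
       [ 0.00000000e+00,  0.00000000e+00,  0.00000000e+00,
         1.00000000e+00]])}
{'time_s': 0.1, 'q': array([ 1.24352089,  0.50824498, -0.23755477,  1.50104262,  0.12569568,
        1.14889162, -0.15478789]), 'dq': array([ 0.00015011, -0.00102182,  0.00100222, -0.00141977, -0.00106144,
        0.00083067, -0.00093967]), 'joint_torque': array([-4.70832587e-03, -6.21831107e+01, -2.19477452e+00, -2.50202841e+01,
        1.24650469e-02,  7.81096023e-03,  1.07164051e-04]), 'tool_pos': array([ 0.26187684, -0.56699185,  0.23051949]), 'orientation': array([ 9.76674404e-01,  2.14724172e-01, -1.78625517e-04, -7.78563813e-04]), 'force': array([-0.32443729,  0.09280187,  0.42913407]), 'moment': array([ 0.01452792, -0.00159797,  0.04692568]), 'gripper_force': 0.0, 'opening': 0.08518681603756012} 0.0187
```

View pics/scene0.png

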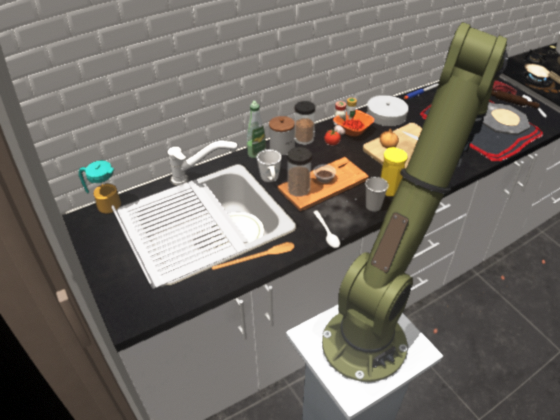

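View pics/top0.png

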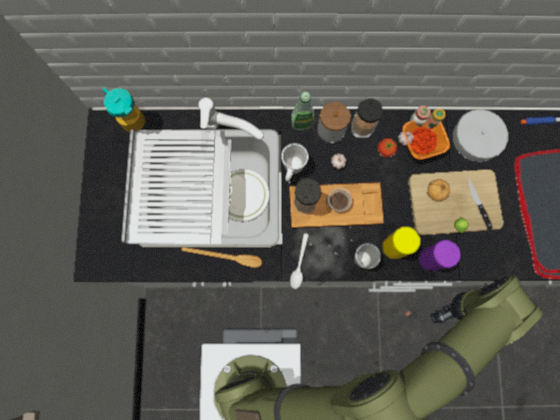

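Top picture: the board spans about (290..383, 184..227), with the jar (308,195), bowl (341,201) and well (371,203). The shelf is at (130..230, 130..245) and the rim edge at column ~281. The mug (293,160) stands close by, with the spoon at (300,262), tumbler (368,257) and spatula (222,257). Jar candidates: the clear jar with a black lid at (308,195), a similar one at (368,118), and the purple (440,256) and yellow (402,243) ones. The jar at (308,195) is meant, because it stands on the board.

```bash
cat > h.py <<'E'
import numpy as np, cv2
from bench import robot, eyes
def ray(n,p):
    c=eyes.get_calibration(n);K=c['K'];k=c['k1'];T=c['world_from_camera']
    d=np.array([(p[0]-K[0,2])/K[0,0],(p[1]-K[1,2])/K[1,1]]);u=d.copy()
    for _ in range(30): u=d/(1+k*(u@u))
    return T[:3,3],T[:3,:3]@np.array([u[0],-u[1],-1.])
def on(n,p,z):
    o,d=ray(n,p); return o+d*(z-o[2])/d[2]
def proj(n,P):
    c=eyes.get_calibration(n);K=c['K'];T=c['world_from_camera']
    q=T[:3,:3].T@(np.array(P)-T[:3,3]);u=np.array([q[0],-q[1]])/-q[2];u=u*(1+c['k1']*(u@u))
    return K[0,0]*u[0]+K[0,2],K[1,1]*u[1]+K[1,2]
def tri(p1,p2):
    a,u=ray('top',p1);b,v=ray('scene',p2);A=np.stack([u,-v],1)
    s=np.linalg.lstsq(A,b-a,rcond=None)[0];return (a+u*s[0]+b+v*s[1])/2,np.linalg.norm(a+u*s[0]-b-v*s[1])
E
python3 - <<'E'
import cv2
a=cv2.imread('pics/top0.png')[120:280,120:400];b=cv2.imread('pics/scene0.png')[125:275,105:405]
cv2.imwrite('pics/ct.png',cv2.resize(a[:,:],(800,457),interpolation=cv2.INTER_CUBIC))
cv2.imwrite('pics/cs.png',cv2.resize(b,(800,400),interpolation=cv2.INTER_CUBIC))
E
```

```text
(no output)
```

View pics/ct.png

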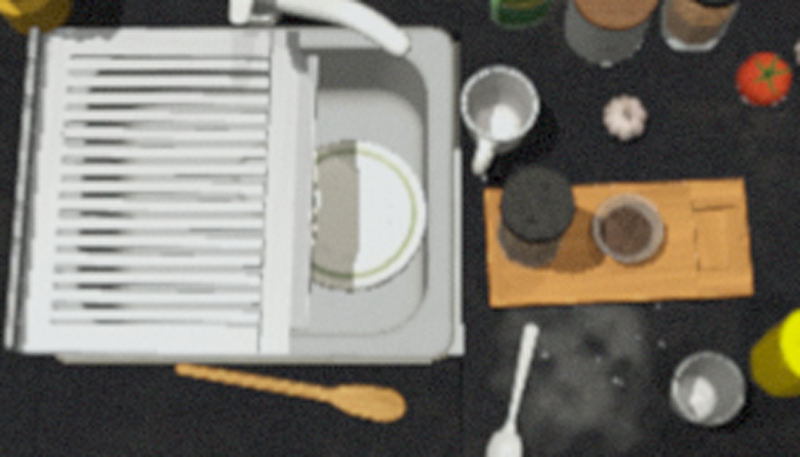

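View pics/cs.png

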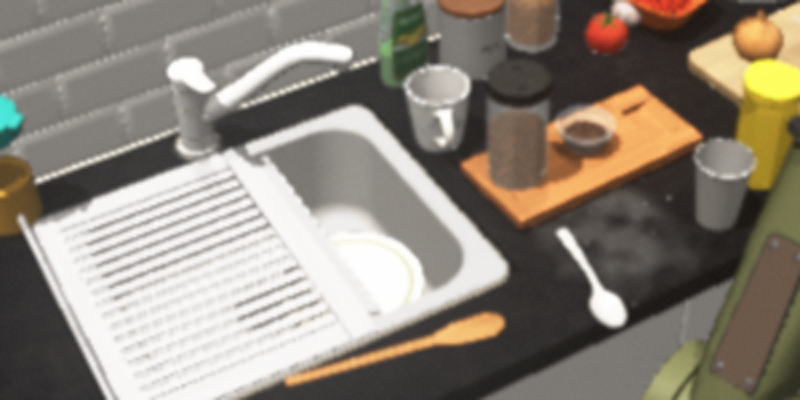

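The crop shows the board's corners at crop (485,190), (743,180), (752,293) and (491,306). The black-lid jar on the board (537,205) is confirmed. The well is at (695..730, 195..270), the mug handle points at the board (480,165), and the lip end runs from about (318,57) to (303,325). Next I measure these with line fits.

```bash
cat > m.py <<'E'
from h import *
def board(im,n,z=0.024,roi=None):
    hsv=cv2.cvtColor(im,cv2.COLOR_BGR2HSV)
    m=cv2.inRange(hsv,(5,110,70),(22,255,255)); 
    k=np.zeros_like(m); x0,y0,x1,y1=roi; k[y0:y1,x0:x1]=m[y0:y1,x0:x1]
    k=cv2.morphologyEx(k,cv2.MORPH_CLOSE,np.ones((5,5)))
    c=max(cv2.findContours(k,0,1)[0],key=cv2.contourArea); return c[:,0].astype(float)
E
python3 - <<'E'
from m import *
t=cv2.imread('pics/top0.png');s=cv2.imread('pics/scene0.png')
c=board(t,'top',roi=(280,175,395,235)); P=np.array([on('top',p,0.024)[:2] for p in c])
r=cv2.minAreaRect((P*1000).astype(np.float32)); print('board top rect',r)
# edge fits: sides (x min / x max) vs y
u=P-P.mean(0)
def fit(sel,ax):
    q=P[sel]; 
    a=np.polyfit(q[:,1-ax],q[:,ax],1); 
    for _ in range(3):
        e=abs(np.polyval(a,q[:,1-ax])-q[:,ax]); q=q[e<0.003]; a=np.polyfit(q[:,1-ax],q[:,ax],1)
    return a,len(q)
print('near',fit((u[:,0]<-.05)&(abs(u[:,1])<.13),0)); print('far',fit((u[:,0]>.05)&(u[:,1]<0.04)&(u[:,1]>-.13),0))
print('front',fit((u[:,1]>.13)&(abs(u[:,0])<.05),1)); print('back',fit((u[:,1]<-.13)&(abs(u[:,0])<.05),1))
cs=board(s,'scene',roi=(270,150,375,210)); ci=cs.astype(np.int32)
ap=cv2.approxPolyDP(ci,4,True)[:,0]; print('scene poly',ap.tolist())
for p in ap: print(on('scene',p,0.024).round(3), end=' ')
g=cv2.cvtColor(t,cv2.COLOR_BGR2GRAY)
print()
for y in range(132,250,8): print(y,g[y,122:136],'|',g[y,222:240],'|',g[y,262:290])
E
```

```text
board top rect ((606.7606201171875, -285.14422607421875), (148.5142822265625, 316.67657470703125), 2.329350709915161)
near (array([-0.04151365,  0.52236006]), 77)
far (array([-0.05709548,  0.6620132 ]), 35)
front (array([ 0.00626129, -0.13281633]), 21)
back (array([ 0.04146863, -0.46667001]), 28)
scene poly [[368, 175], [343, 156], [327, 164], [335, 168], [329, 182], [321, 183], [312, 170], [310, 190], [305, 195], [290, 194], [287, 182], [277, 187], [298, 209], [305, 209]]
[ 0.553 -0.447  0.024] [ 0.695 -0.438  0.024] [ 0.686 -0.355  0.024] [ 0.651 -0.367  0.024] [ 0.595 -0.3    0.024] [ 0.606 -0.272  0.024] [ 0.686 -0.286  0.024] [ 0.595 -0.216  0.024] [ 0.581 -0.186  0.024] [ 0.614 -0.144  0.024] [ 0.675 -0.17   0.024] [ 0.671 -0.125  0.024] [ 0.533 -0.126  0.024] [ 0.521 -0.146  0.024] 
132 [ 40  50  31  38  40  33  43  61 114 156 149  97  80  99] | [116 120 138 182 191 188 188 188 188 191 190 188 189 190 189 188 188 190] | [179 174 186 188 190 189 189 190 189 189 191 187 182 165 137  86  40  22
  24  30  41  40  39  43  44  40  47  44]
140 [ 31  40  35  41  39  36  33  74 134 153
[... 2811 characters left out ...]
27 228 228] | [202 200 200 199 204 208 195 189 192 191 191 191 192 192 191 191 190 192] | [188 188 185 174 173 183 187 189 188 188 188 189 188 189 187 168 154 190
 190 115  43  39  37  41  43  49  47  46]
236 [170 191 150  90  97 126 154 200 224 228 228 228 228 227] | [175 177 178 179 178 178 181 181 183 184 183 181 182 183 182 185 182 180] | [191 190 189 190 189 189 190 192 189 188 190 191 189 190 187 175 156 186
 204 191 117  40  44  44  42  46  37  40]
244 [37 40 33 40 41 51 59 68 73 74 77 75 72 71] | [172 174 174 171 172 170 171 171 173 174 174 170 170 165 161 167 167 167] | [172 175 172 173 172 174 173 172 174 168 161 148 129 123 100 101 104 108
 107  94  60  41  44  42  39  46  44  41]
```

```bash
python3 - <<'E'
from m import *
t=cv2.imread('pics/top0.png');g=cv2.cvtColor(t,cv2.COLOR_BGR2GRAY).astype(float)
U=[];F=[]
for y in range(145,238,2):
    r=g[y,118:136]; k=int(np.argmax(r[:14] if y>190 else r[4:14]))+(0 if y>190 else 4)
    # first strong local max after dark
    k=next(i for i in range(2,16) if r[i]>110 and r[i]>=r[i+1])
    w=r[k-2:k+2+1]-40; U.append(on('top',(118+k-2+(w*np.arange(5)).sum()/w.sum(),y),0.030)[:2])
    m=k+int(np.argmin(r[k:k+5])); F.append(on('top',(118+m,y),0.012)[:2])
U=np.array(U);F=np.array(F)
a=np.polyfit(U[:,0],U[:,1],1);print('upstand top y=a x+b',a,np.std(U[:,1]-np.polyval(a,U[:,0])),'at .6',np.polyval(a,.6))
a=np.polyfit(F[:,0],F[:,1],1);print('foot dark',a,np.polyval(a,.6))
L=np.array([on('top',p,0.002)[:2] for p in [(230.8,148),(229.8,180),(229,188),(229.2,204),(227.8,212),(227.3,220)]]);print('lip',L.round(4),np.polyfit(L[:,0],L[:,1],1))
# slats: hough
e=cv2.Canny(g[135:235,138:215].astype(np.uint8),60,150)
l=cv2.HoughLinesP(e,1,np.pi/720,30,minLineLength=45,maxLineGap=6)[:,0]
A=[]
for x1,y1,x2,y2 in l:
    p=on('top',(x1+138,y1+135),.008);q=on('top',(x2+138,y2+135),.008);d=p-q; A.append(np.arctan2(-d[0],d[1]) if d[1]>0 else np.arctan2(d[0],-d[1]))
print('slat yaw',np.median(A),np.std(A),len(A))
print('shelf corners', [on('top',p,.008).round(3) for p in [(130,135),(124,240)]])
for p in [(277,160),(277,200),(277,225)]: print('rim inner?',on('top',p,.004).round(4))
print('rim in', on('top',(269.5,164),.004), on('top',(269.5,220),.004),'outer',on('top',(281,220),0.004))
ct=lambda x,y:(x/2.857+120,y/2.857+120); cs=lambda x,y:(x/2.667+105,y/2.667+125)
for nm,p,q in [('jarlid',ct(537,200),cs(519,82)),('handle bot',ct(480,172),cs(444,135)),('mug rim c',ct(500,102),cs(439,85)),('bowl rim',ct(629,229),cs(586,131)),('well fl',ct(697,193),cs(645,92)),
 ('corner BR', ct(752,293),cs(700,133)),('corner BF',ct(743,180),cs(645,87)),('corner FN',ct(491,304),cs(523,221)),('tumbler rim',ct(710,382),cs(724,160)),('spoon tip',ct(530,328),cs(563,235)),('spoon bowl',ct(503,440),cs(608,305)),('spat blade',ct(395,402),cs(500,322)),('spat end',ct(180,369),cs(290,380))]:
    P,e=tri(p,q);print(nm,P.round(3),round(e,4))
E
```

```text
upstand top y=a x+b [-0.01167913  0.43509325] 0.0004878705192601574 at .6 0.428085768051134
foot dark [-0.01311941  0.43420869] 0.4263370462545096
lip [[0.8155 0.0781]
 [0.6982 0.0792]
 [0.6694 0.0814]
 [0.6125 0.0795]
 [0.5844 0.0837]
 [0.5565 0.0849]] [-0.02349553  0.09656328]
slat yaw -0.0016058505341664858 0.012534592561065963 17
shelf corners [array([0.863, 0.437, 0.008]), array([0.487, 0.432, 0.008])]
rim inner? [ 0.7702 -0.085   0.004 ]
rim inner? [ 0.626  -0.0849  0.004 ]
rim inner? [ 0.5386 -0.0849  0.004 ]
rim in [ 0.75557536 -0.05874827  0.004     ] [ 0.55594665 -0.05930591  0.004     ] outer [ 0.55589948 -0.09853269  0.004     ]
jarlid [ 0.616 -0.181  0.176] 0.0017
handle bot [ 0.682 -0.117  0.071] 0.0129
mug rim c [ 0.754 -0.145  0.097] 0.0
bowl rim [ 0.616 -0.295  0.048] 0.0031
well fl [ 0.641 -0.389  0.064] 0.0368
corner BR [ 0.543 -0.439  0.035] 0.0058
corner BF [ 0.679 -0.44   0.026] 0.005
corner FN [ 0.529 -0.135  0.028] 0.0007
tumbler rim [ 0.429 -0.375  0.096] 0.0007
spoon tip [ 0.505 -0.182 -0.001] 0.0007
spoon bowl [ 0.37  -0.151  0.006] 0.0082
spat blade [ 0.415 -0.025  0.006] 0.0066
spat end [0.456 0.231 0.013] 0.0024
```

Request:
play_rows(rows=[0.62,30,15,40,0.12,0.62,65,33,50,0.24,0.62,100,51,50,0.36,0.62,140,72,50,0.48,0.62,180,92,50,0.59], newtons=40)

```text
time_s: 0.6
tool_pos: [0.4431, -0.4745, 0.2811]
orientation: [0.871, 0.491, -0.0, -0.0]
force: [0.1, 0.3, -0.1]
opening: 0.0323
gripper_force: 0.0
```

Request:
play_rows(rows=[0.62,40,20,0,0.12,0.62,80,40,0,0.24,0.62,120,60,0,0.36,0.62,160,80,0,0.48,0.62,170,83,0,0.59])

```text
time_s: 1.1
tool_pos: [0.6167, -0.3864, 0.2799]
orientation: [0.688, 0.726, 0.002, -0.001]
force: [-0.2, 0.5, -0.6]
opening: 0.0325
gripper_force: 0.0
```

Request:
play_rows(rows=[0.62,-2,-2,-40,-0.01,0.62,-4,-5,-90,-0.01,0.62,-4,-5,-140,-0.01,0.62,-4,-5,-190,-0.01,0.62,-4,-5,-230,-0.01])

```text
time_s: 1.6
tool_pos: [0.6066, -0.3969, 0.0476]
orientation: [0.696, 0.718, -0.0, -0.002]
force: [0.3, 0.8, -0.5]
opening: 0.0326
gripper_force: 0.0
```

```bash
python3 - <<'E'
from h import *
o=robot.get_obs();print(o['tool_pos'],o['force'])
a=eyes.get_image('top')[:,:,::-1][165:245,275:435];b=eyes.get_image('scene')[:,:,::-1][135:215,260:420]
cv2.imwrite('pics/c1.png',cv2.resize(np.vstack([a,b]),(600,600),interpolation=cv2.INTER_CUBIC))
E
```

```text
[ 0.6065674  -0.39691746  0.04763953] [ 0.28477348  0.78528812 -0.47607146]
```

View pics/c1.png

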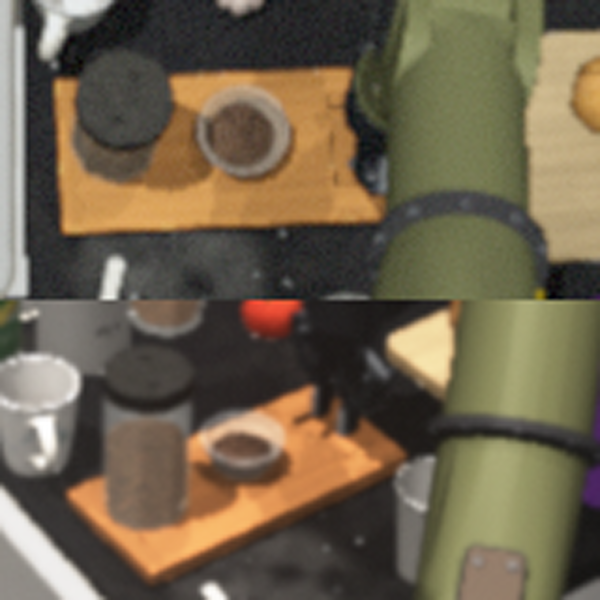

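The tool hovers over the well, with the fingertips just behind the front wall at picture (330..350, 415) in the lower half. I shift +6 mm in x and descend.

Request:
play_rows(rows=[0.62,6,0,0,-0.01,0.62,6,0,-10,-0.01,0.62,6,0,-20,-0.01,0.62,6,0,-26,-0.01,0.62,6,0,-26,-0.01])

```text
time_s: 2.2
tool_pos: [0.6135, -0.3973, 0.0246]
orientation: [0.699, 0.715, -0.0, -0.001]
force: [0.4, 0.4, -0.3]
opening: 0.0325
gripper_force: 0.0
```

Request:
play_rows(rows=[0.62,0,0,-2,0,0.62,0,0,-4,0,0.62,0,0,-6,0,0.62,0,0,-6,0,0.62,0,0,-6,0])

```text
time_s: 2.7
tool_pos: [0.6141, -0.3974, 0.0193]
orientation: [0.699, 0.715, -0.0, -0.0]
force: [0.4, -0.5, 0.1]
opening: 0.0324
gripper_force: 0.0
```

Request:
play_rows(rows=[0.62,0,0,-2,0,0.62,0,0,-4,0,0.62,0,0,-6,0,0.62,0,0,-6,0,0.62,0,0,-6,0])

```text
time_s: 3.2
tool_pos: [0.6141, -0.3974, 0.0132]
orientation: [0.699, 0.715, -0.0, -0.0]
force: [0.6, 0.1, -0.2]
opening: 0.0327
gripper_force: 0.0
```

Request:
play_rows(rows=[0.62,0,0,-1,0,0.62,0,0,-2,0,0.62,0,0,-2,0,0.62,0,0,-2,0,0.62,0,0,-2,0])

```text
time_s: 3.7
tool_pos: [0.6143, -0.3974, 0.0116]
orientation: [0.699, 0.715, 0.0, 0.0]
force: [-2.4, 0.9, 2.4]
opening: 0.0324
gripper_force: 1.7
```

Request:
play_rows(rows=[0.62,0,0,-1,0,0.62,0,0,-2,0,0.62,0,0,-2,0,0.62,0,0,-2,0,0.62,0,0,-2,0])

```text
time_s: 4.2
tool_pos: [0.6142, -0.3974, 0.0115]
orientation: [0.699, 0.715, -0.0, 0.001]
force: [-5.8, 2.8, 15.6]
opening: 0.0325
gripper_force: 7.7
```

Request:
play_rows(rows=[0.62,0,3,0,0,0.62,0,7,0,0,0.62,-1,12,0,-0.003,0.62,-2,17,0,-0.006,0.62,-2,22,0,-0.01])

```text
time_s: 4.7
tool_pos: [0.6128, -0.3803, 0.0115]
orientation: [0.704, 0.71, -0.001, 0.004]
force: [0.2, -6.9, 8.5]
opening: 0.0328
gripper_force: 8.1
```

```bash
cat > b.py <<'E'
from m import *
import sys
def look(tag=None):
    o=robot.get_obs(); t=eyes.get_image('top')[:,:,::-1].copy()
    if tag: cv2.imwrite(f'pics/{tag}.png',t)
    tx,ty=o['tool_pos'][:2]; yb=ty+.1  # approx board centre
    c0=proj('top',(.6,yb+.17,.024));c1=proj('top',(.6,yb-.17,.024))
    x0,x1=int(c0[0])-8,int(c1[0])+8
    c=board(t,'top',roi=(x0,170,x1,240)); P=np.array([on('top',p,.024)[:2] for p in c]); u=P-np.array([.6,yb])
    def fit(q,ax):
        a=np.polyfit(q[:,1-ax],q[:,ax],1)
        for _ in range(4):
            e=abs(np.polyval(a,q[:,1-ax])-q[:,ax]); q=q[e<max(.002,np.median(e)*1.5)]; a=np.polyfit(q[:,1-ax],q[:,ax],1)
        return a,len(q)
    n,k=fit(P[(u[:,0]<-.045)&(abs(u[:,1])<.12)],0); f=fit(P[(u[:,0]>.045)&(u[:,1]<.04)&(u[:,1]>-.06)],0); w=fit(P[(u[:,1]>.12)&(abs(u[:,0])<.045)],1)
    print('near yaw',-n[0],'x@c',np.polyval(n,yb),k,'far',f[1],-f[0][0],np.polyval(f[0],yb),'front y@.6',np.polyval(w[0],.6),w[0][0])
    print(o['time_s'],o['tool_pos'].round(4),o['force'].round(1))
if __name__=='__main__': look(sys.argv[1] if len(sys.argv)>1 else None)
E
python3 b.py t1
```

```text
near yaw 0.03174378840072891 x@c 0.5344761901369403 58 far 23 0.05866047918247249 0.6788448611602905 front y@.6 -0.11885651220241639 -0.005007087532802473
4.7 [ 0.6128 -0.3803  0.0115] [ 0.2 -6.9  8.5]
```

Request:
play_rows(rows=[0.62,-1,5,-1,-0.003,0.62,-2,10,-1,-0.006,0.62,-3,15,-1,-0.009,0.62,-4,20,-1,-0.012,0.62,-4,25,-1,-0.015])

```text
time_s: 5.25
tool_pos: [0.6095, -0.3563, 0.0115]
orientation: [0.709, 0.705, -0.001, 0.005]
force: [0.2, -9.7, 14.4]
opening: 0.0323
gripper_force: 10.9
```

Request:
play_rows(rows=[0.62,-1,5,0,-0.003,0.62,-2,10,0,-0.006,0.62,-3,15,0,-0.009,0.62,-4,20,0,-0.012,0.62,-4,25,0,-0.015])

```text
time_s: 5.75
tool_pos: [0.606, -0.3341, 0.0119]
orientation: [0.715, 0.699, -0.002, 0.007]
force: [0.5, -18.2, 15.0]
opening: 0.0326
gripper_force: 12.7
```

```bash
python3 b.py t2
```

```text
near yaw -0.0014128805085401985 x@c 0.531313360571405 50 far 30 -0.0501744076080837 0.6765459658482557 front y@.6 -0.08002834843185949 -0.07008097726283691
5.75 [ 0.606  -0.3341  0.0119] [  0.5 -18.2  15. ]
```

```bash
python3 - <<'E'
import cv2,numpy as np
from h import eyes
a=cv2.imread('pics/t2.png')[130:270,215:385];b=eyes.get_image('scene')[:,:,::-1][120:260,200:370]
cv2.imwrite('pics/c2.png',cv2.resize(np.hstack([a,b]),(800,330),interpolation=cv2.INTER_CUBIC))
E
```

```text
(no output)
```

View pics/c2.png

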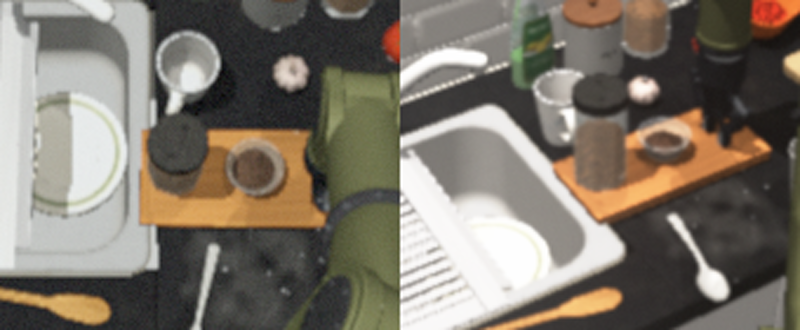

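The board is clear of the mug handle, and the jar and bowl are standing. I continue.

Request:
play_rows(rows=[0.62,-1,5,0,0,0.62,-2,10,0,0.002,0.62,-2,15,0,0.004,0.62,-3,20,0,0.006,0.62,-3,25,0,0.006])

```text
time_s: 6.35
tool_pos: [0.6037, -0.3069, 0.0122]
orientation: [0.713, 0.701, -0.001, 0.006]
force: [-0.3, -11.7, 19.5]
opening: 0.0322
gripper_force: 14.0
```

Request:
play_rows(rows=[0.62,0,6,0,0,0.62,-1,12,0,0,0.62,-1,18,0,0,0.62,-2,24,0,0,0.62,-2,30,0,0])

```text
time_s: 6.85
tool_pos: [0.6019, -0.277, 0.0123]
orientation: [0.713, 0.701, -0.001, 0.006]
force: [0.1, -13.1, 20.1]
opening: 0.0324
gripper_force: 14.5
```

Request:
play_rows(rows=[0.62,0,6,0,0,0.62,0,12,0,0,0.62,0,18,0,0,0.62,0,24,0,0,0.62,0,30,0,0])

```text
time_s: 7.35
tool_pos: [0.6021, -0.2472, 0.0124]
orientation: [0.713, 0.701, -0.001, 0.006]
force: [-0.6, -12.4, 22.7]
opening: 0.0322
gripper_force: 15.0
```

```bash
python3 b.py t3
```

```text
near yaw -0.023831975274811085 x@c 0.528851090483936 62 far 29 -0.03585557851894604 0.6735705779378698 front y@.6 0.006518405335932004 0.011429785331603673
7.35 [ 0.6021 -0.2472  0.0124] [ -0.6 -12.4  22.7]
```

Request:
play_rows(rows=[0.62,0,6,0,0.002,0.62,0,12,0,0.004,0.62,0,18,0,0.006,0.62,0,24,0,0.008,0.62,0,30,0,0.01])

```text
time_s: 7.9
tool_pos: [0.6026, -0.2173, 0.0126]
orientation: [0.709, 0.705, -0.0, 0.007]
force: [-0.0, -13.5, 23.7]
opening: 0.0328
gripper_force: 15.9
```

Request:
play_rows(rows=[0.62,0,6,0,0,0.62,0,12,0,0,0.62,0,17,0,0,0.62,0,22,0,0,0.62,0,27,0,0])

```text
time_s: 8.4
tool_pos: [0.6027, -0.1906, 0.0128]
orientation: [0.709, 0.705, -0.0, 0.007]
force: [0.1, -14.9, 27.0]
opening: 0.0326
gripper_force: 16.5
```

Request:
play_rows(rows=[0.62,0,0,1,0,0.62,0,3,1,0,0.62,0,6,1,0,0.62,0,9,1,0,0.62,0,12,1,0])

```text
time_s: 8.9
tool_pos: [0.6022, -0.1778, 0.013]
orientation: [0.709, 0.705, -0.0, 0.006]
force: [-0.5, -12.5, 22.5]
opening: 0.0328
gripper_force: 13.1
```

```bash
python3 b.py t4
```

```text
near yaw -0.0012041230558003145 x@c 0.5315255764049702 43 far 19 -0.0009079315816234974 0.6669437281643957 front y@.6 0.0776841019962837 0.0206615288905966
8.9 [ 0.6022 -0.1778  0.013 ] [ -0.5 -12.5  22.5]
```

Request:
play_rows(rows=[0.62,0,4,0,0,0.62,0,8,0,0,0.62,0,12,0,0,0.62,0,16,0.3,0,0.62,0,20,0.3,0])

```text
time_s: 9.45
tool_pos: [0.6023, -0.1576, 0.0132]
orientation: [0.709, 0.705, -0.0, 0.006]
force: [-0.3, -12.4, 24.4]
opening: 0.0326
gripper_force: 13.3
```

Request:
play_rows(rows=[0.62,0,4,0.3,0,0.62,0,8,0.5,0,0.62,0,12,0.5,0,0.62,0,16,0.5,0,0.62,0,20,0.5,0])

```text
time_s: 9.95
tool_pos: [0.6026, -0.1388, 0.0143]
orientation: [0.71, 0.705, -0.0, 0.006]
force: [-0.7, -14.9, 27.2]
opening: 0.0323
gripper_force: 16.6
```

Request:
play_rows(rows=[0.62,0,2,1,0,0.62,0,4,1.5,0,0.62,0,6,2,0,0.62,0,9,2,0,0.62,0,12,2,0])

```text
time_s: 10.45
tool_pos: [0.6015, -0.1245, 0.0146]
orientation: [0.709, 0.705, -0.0, 0.004]
force: [-0.6, -10.8, 18.1]
opening: 0.0327
gripper_force: 12.4
```

```bash
python3 b.py t5
```

```text
near yaw -0.001130591302906096 x@c 0.5315904122401425 43 far 20 -0.0010695444238798687 0.6634630433248908 front y@.6 0.13193282458286423 0.02770924732882912
10.45 [ 0.6015 -0.1245  0.0146] [ -0.6 -10.8  18.1]
```

Request:
play_rows(rows=[0.62,0,4,0.5,0,0.62,0,8,1,0,0.62,0,12,1.5,0,0.62,0,16,2,0,0.62,0,20,2,0])

```text
time_s: 11.0
tool_pos: [0.6002, -0.1027, 0.0152]
orientation: [0.709, 0.705, -0.001, 0.002]
force: [0.5, -7.7, 8.4]
opening: 0.0327
gripper_force: 8.0
```

```bash
python3 - <<'E'
import cv2,numpy as np
from h import eyes
a=cv2.imread('pics/t5.png')[120:270,120:340];b=eyes.get_image('scene')[:,:,::-1][130:280,120:340]
cv2.imwrite('pics/c3.png',cv2.resize(np.hstack([a,b]),(800,273),interpolation=cv2.INTER_CUBIC))
E
```

```text
(no output)
```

View pics/c3.png

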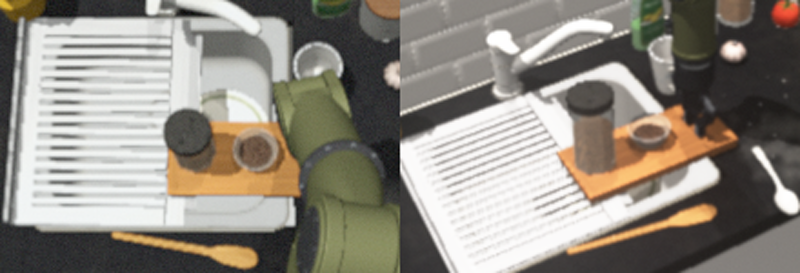

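The front rests on the shelf slats, the jar and bowl stand, and the mug and spoon are untouched. I ease off further and follow the board upward.

Request:
play_rows(rows=[0.62,0,5,0.3,0,0.62,0,10,0.6,0,0.62,0,15,1,0,0.62,0,20,1.2,0,0.62,0,25,1.5,0])

```text
time_s: 11.55
tool_pos: [0.5994, -0.0769, 0.0158]
orientation: [0.709, 0.706, -0.001, 0.001]
force: [0.2, -5.5, 2.2]
opening: 0.0327
gripper_force: 4.2
```

Request:
play_rows(rows=[0.62,0,5,0.3,0,0.62,0,10,0.6,0,0.62,0,15,1,0,0.62,0,20,1.2,0,0.62,0,25,1.5,0])

```text
time_s: 12.05
tool_pos: [0.5991, -0.0496, 0.0171]
orientation: [0.708, 0.706, -0.0, 0.0]
force: [-0.1, -5.2, 1.7]
opening: 0.0328
gripper_force: 2.7
```

Request:
play_rows(rows=[0.62,0,6,0.3,0,0.62,0,12,0.6,0,0.62,0,18,1,0,0.62,0,24,1.5,0,0.62,0,30,1.5,0])

```text
time_s: 12.55
tool_pos: [0.5993, -0.0196, 0.019]
orientation: [0.708, 0.706, -0.0, 0.001]
force: [-0.4, -6.0, 3.7]
opening: 0.0327
gripper_force: 3.8
```

Request:
play_rows(rows=[0.62,0,6,0.3,0,0.62,0,12,0.6,0,0.62,0,18,1,0,0.62,0,24,1.5,0,0.62,0,30,1.5,0])

```text
time_s: 13.05
tool_pos: [0.5986, 0.0113, 0.0198]
orientation: [0.708, 0.707, -0.0, -0.0]
force: [0.8, -3.9, -2.1]
opening: 0.0325
gripper_force: 2.0
```

```bash
python3 b.py t6
```

```text
near yaw -0.0009133790366338544 x@c 0.5283292379754229 42 far 17 -0.09065816078782597 0.6581752374316351 front y@.6 0.264739524599863 -0.06100437017538202
13.05 [0.5986 0.0113 0.0198] [ 0.8 -3.9 -2.1]
```

Request:
play_rows(rows=[0.62,0,6,0,0,0.62,0,12,0,0,0.62,0,18,0,0,0.62,0,24,0,0,0.62,0,30,0,0])

```text
time_s: 13.6
tool_pos: [0.599, 0.0412, 0.02]
orientation: [0.708, 0.706, -0.0, -0.0]
force: [-0.8, -3.7, -1.8]
opening: 0.0321
gripper_force: 2.0
```

Request:
play_rows(rows=[0.62,0,6,0,0,0.62,0,12,0,0,0.62,0,18,0,0,0.62,0,24,0,0,0.62,0,30,0,0])

```text
time_s: 14.1
tool_pos: [0.599, 0.0712, 0.02]
orientation: [0.708, 0.706, -0.0, -0.0]
force: [0.1, -3.4, -3.2]
opening: 0.0323
gripper_force: 1.8
```

Request:
play_rows(rows=[0.62,0,6,0,0,0.62,0,12,0,0,0.62,0,18,0,0,0.62,0,24,0,0,0.62,0,30,0,0])

```text
time_s: 14.6
tool_pos: [0.599, 0.1011, 0.0201]
orientation: [0.708, 0.706, -0.0, -0.0]
force: [-0.5, -3.6, -2.3]
opening: 0.032
gripper_force: 1.8
```

```bash
python3 b.py t7;python3 - <<'E'
import cv2,numpy as np
from h import eyes
a=cv2.imread('pics/t7.png')[120:270,110:310];b=eyes.get_image('scene')[:,:,::-1][140:290,100:300]
cv2.imwrite('pics/c4.png',cv2.resize(np.hstack([a,b]),(800,300),interpolation=cv2.INTER_CUBIC))
E
```

```text
near yaw -0.000776015641241187 x@c 0.5284125712228075 38 far 8 -0.09215767990977888 0.6609408112221364 front y@.6 0.3554947470322061 -0.05588032004265106
14.6 [0.599  0.1011 0.0201] [-0.5 -3.6 -2.3]
```

View pics/c4.png

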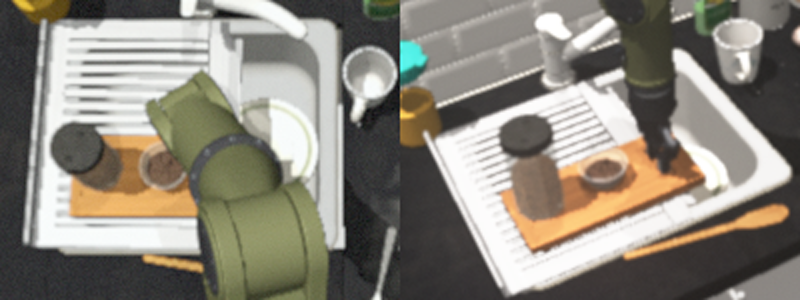

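Request:
play_rows(rows=[0.62,0,6,0,0,0.62,0,12,0,-0.003,0.62,0,18,0,-0.006,0.62,0,24,0,-0.01,0.62,0,30,0,-0.01])

```text
time_s: 15.2
tool_pos: [0.5994, 0.1301, 0.0204]
orientation: [0.712, 0.702, -0.0, 0.0]
force: [0.1, -4.7, 0.6]
opening: 0.0323
gripper_force: 2.5
```

Request:
play_rows(rows=[0.62,0,5,0,0,0.62,0,10,0,0,0.62,0,15,0,0,0.62,0,20,0,0,0.62,0,24,0,0])

```text
time_s: 15.7
tool_pos: [0.5994, 0.1545, 0.0204]
orientation: [0.712, 0.703, -0.0, 0.0]
force: [-0.5, -5.5, 1.9]
opening: 0.0323
gripper_force: 2.8
```

Request:
play_rows(rows=[0.62,0,2,0,0,0.62,0,4,0,0,0.62,0,6,0,0,0.62,0,7,0,0,0.62,0,8,0,0])

```text
time_s: 16.2
tool_pos: [0.5994, 0.162, 0.0203]
orientation: [0.712, 0.703, -0.0, 0.0]
force: [-0.3, -5.5, 2.2]
opening: 0.033
gripper_force: 2.9
```

Small steps until contact.

Request:
play_rows(rows=[0.62,0,1,0,0,0.62,0,2,0,0,0.62,0,3,0,0,0.62,0,4,0,0,0.62,0,4,0,0])

```text
time_s: 16.7
tool_pos: [0.5994, 0.1645, 0.0203]
orientation: [0.712, 0.702, -0.001, 0.001]
force: [-0.2, -9.4, 4.5]
opening: 0.0324
gripper_force: 4.4
```

Request:
play_rows(rows=[0.62,0,0.5,0,0,0.62,0,1,0,0,0.62,0,1.5,0,0,0.62,0,2,0,0,0.62,0,2,0,0])

```text
time_s: 17.2
tool_pos: [0.5993, 0.1645, 0.0203]
orientation: [0.712, 0.702, -0.002, 0.002]
force: [-0.6, -12.6, 6.8]
opening: 0.0329
gripper_force: 6.4
```

The board stops at the predicted upstand position. I press a little more to square it, then back off and lift.

Request:
play_rows(rows=[0.62,0,0.5,0.5,0,0.62,0,1,0.5,0,0.62,0,1.5,0.5,0,0.62,0,2,0.5,0,0.62,0,2,0.5,0])

```text
time_s: 17.7
tool_pos: [0.5991, 0.1646, 0.0204]
orientation: [0.713, 0.702, -0.003, 0.002]
force: [-0.8, -16.7, 5.1]
opening: 0.0325
gripper_force: 8.1
```

```bash
python3 b.py t8
```

```text
near yaw -0.032425235973882194 x@c 0.5283632805366715 45 far 3 -1.439435088513513 0.6102452840072137 front y@.6 0.42147749999388656 -0.01973439865309676
17.7 [0.5991 0.1646 0.0204] [ -0.8 -16.7   5.1]
```

Request:
play_rows(rows=[0.62,0,-2,0.5,0,0.62,0,-5,1,0,0.62,0,-9,2,0,0.62,0,-13,3,0,0.62,0,-13,6,0])

```text
time_s: 18.25
tool_pos: [0.599, 0.1579, 0.0267]
orientation: [0.711, 0.703, 0.0, -0.0]
force: [-0.7, 0.3, 0.4]
opening: 0.0323
gripper_force: 0.0
```

Request:
play_rows(rows=[0.62,0,0,10,0,0.62,0,0,30,0,0.62,0,0,60,0,0.62,0,-20,100,0,0.62,0,-60,140,0])

```text
time_s: 18.75
tool_pos: [0.5989, 0.1061, 0.1647]
orientation: [0.709, 0.705, 0.002, -0.001]
force: [0.5, -0.1, -0.2]
opening: 0.0325
gripper_force: 0.0
```

Request:
play_rows(rows=[0.62,0,-40,20,0,0.62,0,-80,40,0,0.62,0,-120,40,0,0.62,0,-160,40,0,0.62,0,-200,40,0])

```text
time_s: 19.25
tool_pos: [0.5992, -0.0986, 0.2034]
orientation: [0.711, 0.703, 0.001, 0.001]
force: [0.7, -0.1, 0.2]
opening: 0.0328
gripper_force: 0.0
```

```bash
python3 b.py t9; python3 - <<'E'
import cv2,numpy as np
from h import eyes,on
from m import board
t=cv2.imread('pics/t9.png')
c=board(t,'top',roi=(115,165,260,245));print(cv2.minAreaRect((np.array([on('top',p,.032)[:2] for p in c])*1000).astype(np.float32)))
a=t[120:270,110:310];b=eyes.get_image('scene')[:,:,::-1][140:290,100:300]
cv2.imwrite('pics/c5.png',cv2.resize(np.hstack([a,b]),(800,300),interpolation=cv2.INTER_CUBIC))
E
```

```text
((593.7124633789062, 267.67230224609375), (307.84515380859375, 137.0019073486328), 89.27648162841797)Traceback (most recent call last):
  File "b.py", line 18, in <module>
    if __name__=='__main__': look(sys.argv[1] if len(sys.argv)>1 else None)
                             ~~~~^^^^^^^^^^^^^^^^^^^^^^^^^^^^^^^^^^^^^^^^^^
  File "b.py", line 15, in look
    n,k=fit(P[(u[:,0]<-.045)&(abs(u[:,1])<.12)],0); f=fit(P[(u[:,0]>.045)&(u[:,1]<.04)&(u[:,1]>-.06)],0); w=fit(P[(u[:,1]>.12)&(abs(u[:,0])<.045)],1)
                                                      ~~~^^^^^^^^^^^^^^^^^^^^^^^^^^^^^^^^^^^^^^^^^^^^^^^
  File "b.py", line 11, in fit
    a=np.polyfit(q[:,1-ax],q[:,ax],1)
    raise TypeError("expected non-empty vector for x")
TypeError: expected non-empty vector for x
```

View pics/c5.png

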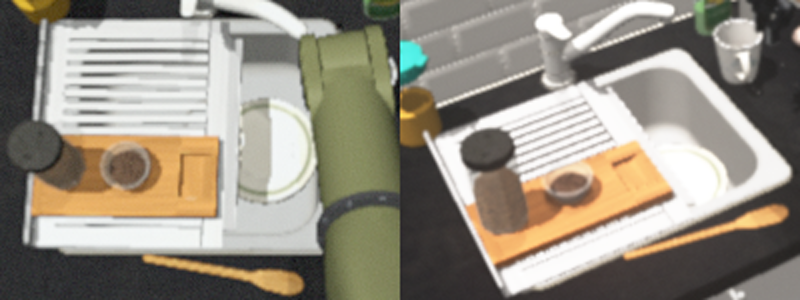

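The board lies flush against the upstand (picture column ~32) at a yaw of about -0.013, which matches the shelf. The jar and bowl are standing and the robot is clear. I'm handing in.

```bash
python3 -c "
from bench import robot
print(robot.hand_in())"
```

```text
the job is handed in; nothing more can be done
None
```

I handed the job in: in the last pictures the board lies on the drainer shelf against the upstand and square to it, with the jar and bowl standing on it; the judge's verdict was not shown.

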